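# Load the spice caddy from the pantry drawer and shut its keeper bar

## Robot

A 7-joint arm with a two-finger parallel gripper is mounted at the origin on the work surface. World frame = base frame: x ahead of the robot, y to its left, z up, the work surface at z = 0. Lengths are in m, angles in rad, forces in N, time in s.
With the tool pointing down it reaches from about 0.35 to 0.9 m from the base axis. Payload 8.1 kg.
Tool frame: the origin (TCP) lies where the fingers leave the gripper's body, on its centre line; the fingertips stand 66 mm ahead of it and the grasp point (between the pads) lies 47 mm ahead of it (arm.tip_reach is the distance from the TCP to the fingertips, in m); z points along the fingers, y is the direction in which the jaws open and shut (so a half turn about z gives the same grasp; the last joint's range is limited). The gripper opens to 92 mm and grips with 3 to 60 N. Pads are 19 mm wide; open, the fingers measure 130 mm over their backs; the gripper's body (75 mm by 190 mm) begins 47 mm behind the grasp point.
Start: joints at [1.215, 0.434, 0.025, 1.573, -0.012, 1.134, -0.075], TCP at [0.156, -0.605, 0.292] pointing down, gripper open.
Joint ranges: [-2.62, 2.62], [-0.44, 2.09], [-1.27, 1.32], [0.08, 2.57], [-1.32, 4.46], [0.12, 2], [-2.74, 2.74]. Speed limits (rad/s): [2.22, 2.22, 3.01, 3.01, 3.14, 3.14, 3.14].

## Interface

Orientations are given as a rotation vector (axis times angle).
In Python, from cell import arm gives the robot as it stands.
- The arm moves only by the tool carry_out, never from a script. Its argument "plan" is a list of rows, each a list of 5 numbers: the shift along the world's x, y, z in cm, then the turn about the world's z in rad, then the finger opening in cm, from 0 to 9.18. In form: [[tx, ty, tz, spin, fingers], ...]. A call has 1 to 20 rows; each row is the pose to reach, as a shift and turn from the pose measured when the call began; what a row does not reach only later rows make up. A row lasts 1/10 s, in which the tool goes at most 50 mm and 8.59 degrees, less where a joint would pass 70% of its speed; a pose out of reach is approached as far as the arm can. A call with a gripper value outside its range is refused whole. The fingers move at their own pace and stop on an object; "squeeze" is the grip in N (left out, the last holds). Time passes only in rows, so rows that repeat a pose let the fingers close. It gives the time, the measured TCP pose, the force and the opening at its end, in the units of the state.
- arm.observe(): the state, without advancing time (a new reading comes with each control period).
- arm.get_image(name): name is "scene" or "side" or "wrist"; returns (picture, depth): 384x512x3 uint8, red, green, blue; 384x512 float32, m along the optical axis (not along the pixel's ray), 0 where there is no reading.
- arm.get_calibration(name): a dict with "intrinsics" (3x3 intrinsics, pixels), "rvec" (rotation vector, rad) and "tvec" (3), from world to camera coordinates, as OpenCV has them; the wrist camera has in their place "tool_from_camera" (4x4, takes a point from camera to tool coordinates, whose origin is the TCP and whose axes are the flange's). Camera axes: x right, y down, z forward; pixel columns grow to the right and rows downward; lengths in m; the calibration is good to about 2 mm. The wrist camera is an equidistant fisheye: a pixel r from the principal point sees the ray r / f radians off the axis. A picture is of the moment at which its call begins: read the wrist's pose just before it. get_calibration takes no time and is no camera call.
- arm.sign_off(): hands the job in, once; it reports no verdict.
The state is a dict: "clock": time; "joints": joint angles; "dq": joint speeds; "joint_efforts": joint torques, N m; "position": TCP position; "ee_rot": TCP orientation; "force": force on the tool from outside, world axes, zero at the start; "ft_torque": the same for the moment, N m; "width": opening from 0.0 (shut) to 1.0 (fully open).
Only numpy, scipy, OpenCV 4.12 (cv2) and the standard library are available. Lean on these libraries where they do the work, as an engineer would, in place of code of your own. Each camera call takes 0.05 s, during which the arm holds its last target. There are 200 camera calls.

## Task

Pull open the drawer of the small chest and stand every spice jar you find in it upright in the pockets of the wooden caddy, one jar to a pocket, while its keeper bar is still swung out; then swing the keeper bar fully shut so that it snaps into its detent. Also push the empty drawer fully shut again, and leave everything else on the counter where it is.

Things in the scene. Friction and masses are not known exactly. Their poses are not given: they have to be found in the camera images.
- chest: white counter-top chest with a wooden top, fixed, 240 mm deep (x) x 330 mm wide (y) x 126 mm tall, origin at the centre of its underside; its drawer front is on its -x side, towards the robot, and the drawer slides out along the chest's -x axis
- drawer (a joint): how far the chest's only drawer is pulled out, m: 0 shut, 0.18 fully open (stop). Its slide rubs with about 3 N and it stays where it is left. Front panel full height (top edge 115 mm above the counter), side and back walls low (54 mm above the counter), floor 14 mm above the counter, inside 214 mm front to back x 284 mm wide; jars stand about 90 mm behind the front panel
- drawer_handle (a point): middle of the drawer's steel bar handle: 10 mm thick, 120 mm long, level, parallel to the chest's y, 45 mm in front of the drawer front (40 mm free gap behind it) and 95 mm above the counter; it moves with the drawer
- caddy: light-wood jar caddy, fixed to the counter: an open tray 277 mm long (its x) x 73 mm wide (its y), walls 34 mm high and 5 mm thick, split by cross walls into four pockets in a row, each 63 to 64 mm square inside; floor 5 mm above the counter; origin at the centre of its underside. Its +x end points away from the robot; the keeper bar runs along its -y side
- pocket0 (a point): centre of the floor of pocket 0 of the caddy (0 next to the keeper's hinge, 3 next to its detent), 5 mm above the counter; any jar may stand in any pocket
- pocket1 (a point): centre of the floor of pocket 1 of the caddy (0 next to the keeper's hinge, 3 next to its detent), 5 mm above the counter; any jar may stand in any pocket
- pocket2 (a point): centre of the floor of pocket 2 of the caddy (0 next to the keeper's hinge, 3 next to its detent), 5 mm above the counter; any jar may stand in any pocket
- pocket3 (a point): centre of the floor of pocket 3 of the caddy (0 next to the keeper's hinge, 3 next to its detent), 5 mm above the counter; any jar may stand in any pocket
- keeper (a joint): angle of the keeper bar, rad: 0 shut (along the caddy's front side, against its stop, caught behind the sprung ball of the detent); grows as the free end swings out to the caddy's -y side, clockwise seen from above; stop at 1.1. Stays where it is left; hinge drag about 0.4 N at the knob; to snap past the ball (at about 0.04 rad) takes some 3 to 8 N at the knob
- keeper_knob (a point): grip point of the keeper's upright wooden knob, round, 18 mm across, on the bar's free end, 315 mm from the bar's upright hinge axis (which is at x = -150 mm, y = -40 mm in the caddy's frame, the end nearer the robot); top 96 mm above the counter; this point is 80 mm above the counter. The bar is a steel rod 14 mm thick, its axis 50 mm above the counter
- jar_a: spice jar: white ceramic cylinder with a flat light-wood lid, 52 mm across, 92 mm tall overall, about 0.24 kg, origin at the centre of its underside, z up when it stands. All spice jars are alike; two to four are present (None if absent), standing in one row in the closed drawer at the start
- jar_b: spice jar: white ceramic cylinder with a flat light-wood lid, 52 mm across, 92 mm tall overall, about 0.24 kg, origin at the centre of its underside, z up when it stands. All spice jars are alike; two to four are present (None if absent), standing in one row in the closed drawer at the start
- jar_c: spice jar: white ceramic cylinder with a flat light-wood lid, 52 mm across, 92 mm tall overall, about 0.24 kg, origin at the centre of its underside, z up when it stands. All spice jars are alike; two to four are present (None if absent), standing in one row in the closed drawer at the start
- jar_d: spice jar: white ceramic cylinder with a flat light-wood lid, 52 mm across, 92 mm tall overall, about 0.24 kg, origin at the centre of its underside, z up when it stands. All spice jars are alike; two to four are present (None if absent), standing in one row in the closed drawer at the start
- canister: bystander: large white canister with a wooden lid, 100 mm across, 124 mm tall; origin under its centre
- bowl: bystander: small white dip bowl, 84 mm across, 38 mm high; origin under its centre
- oil: bystander: green glass bottle, 60 mm across, 200 mm tall; origin under its centre
- vinegar: bystander: amber glass bottle, 60 mm across, 170 mm tall; origin under its centre
- mug: bystander: white mug, 80 mm across, 90 mm tall; origin under its centre
- spoon: bystander: wooden spoon 200 mm long lying flat on the counter; origin under its middle

How it is judged:
On the way, in this order (a step that is already met when the one before it is completed fails the run):
1. the drawer has been pulled open by at least 120 mm (value of joint drawer above 0.12 m), for 0.2 s.
2. every jar stands upright in a pocket of the caddy with the keeper bar still swung out by more than 0.2 rad (x of jar_a in the frame of caddy between -0.136 and 0.136 m and y of jar_a in the frame of caddy between -0.018 and 0.018 m and z of jar_a in the frame of caddy between -0.001 and 0.015 m and angle between each of jar_a, jar_b, jar_c, jar_d's own z axis and vertical below 0.2 rad and x of jar_b in the frame of caddy between -0.136 and 0.136 m and y of jar_b in the frame of caddy between -0.018 and 0.018 m and z of jar_b in the frame of caddy between -0.001 and 0.015 m and x of jar_c in the frame of caddy between -0.136 and 0.136 m and y of jar_c in the frame of caddy between -0.018 and 0.018 m and z of jar_c in the frame of caddy between -0.001 and 0.015 m and x of jar_d in the frame of caddy between -0.136 and 0.136 m and y of jar_d in the frame of caddy between -0.018 and 0.018 m and z of jar_d in the frame of caddy between -0.001 and 0.015 m and value of joint keeper above 0.2 rad), for 0.3 s.
3. the keeper bar is shut in its detent (within 0.02 rad of its stop) (value of joint keeper below 0.02 rad), for 0.3 s.
At the end, for the whole second after the job is handed in: Every jar present stands upright (within 0.2 rad) on the floor of a caddy pocket, the keeper bar is shut in its detent (within 0.02 rad of its stop) and the drawer is shut to within 12 mm (x of jar_a in the frame of caddy between -0.136 and 0.136 m and y of jar_a in the frame of caddy between -0.018 and 0.018 m and z of jar_a in the frame of caddy between -0.001 and 0.015 m and angle between each of jar_a, jar_b, jar_c, jar_d's own z axis and vertical below 0.2 rad and x of jar_b in the frame of caddy between -0.136 and 0.136 m and y of jar_b in the frame of caddy between -0.018 and 0.018 m and z of jar_b in the frame of caddy between -0.001 and 0.015 m and x of jar_c in the frame of caddy between -0.136 and 0.136 m and y of jar_c in the frame of caddy between -0.018 and 0.018 m and z of jar_c in the frame of caddy between -0.001 and 0.015 m and x of jar_d in the frame of caddy between -0.136 and 0.136 m and y of jar_d in the frame of caddy between -0.018 and 0.018 m and z of jar_d in the frame of caddy between -0.001 and 0.015 m and value of joint keeper below 0.02 rad and value of joint drawer below 0.012 m); the robot touches nothing.
It fails at once if any of the bystanders is moved more than 30 mm (distance of any of canister, bowl, oil, vinegar, mug, spoon from where it was at the start of the episode above 0.03 m).
Of jar_a, jar_b, jar_c, jar_d only 2 to 4 are there at a start; the rules pass over those that are not, and their reading is None.
At some moment in a run one of jar_a, jar_b, jar_c, jar_d may be knocked a few centimetres aside while the robot is not near it.
It also fails if it takes over 210 s, if anything falls off the work surface, if the arm or the gripper's body presses on something with over 40 N, if the wrist force passes 120 N, or if a joint passes its speed limit or range.

## Working session

There is one attempt and no reset: what is moved stays moved. The work goes in short steps, Python scripts to look and compute and a tool call to move; the robot and the scene stay as the last step left them, time stands still between calls to the robot, and variables do not carry over. Pictures are saved under pics/ and viewed, about 12 in all and at most 16, crops included, and the job is handed in when it is done.

Besides the shell and the picture viewer there is one more tool, called after "Request:" as name([rows], argument=value, ...), one row to a line, values as JSON. carry_out: Moves the arm, as the interface text tells. Its arguments: {"type":"object","properties":{"plan":{"type":"array"},"squeeze":{"type":"number"}},"required":["plan"]}

```bash
mkdir -p pics; ls
cat > h.py <<'E'
import numpy as np, cv2
from cell import arm
from scipy.spatial.transform import Rotation as R
def cal(n):
    c=arm.get_calibration(n); K=np.array(c["intrinsics"]); Rm=R.from_rotvec(np.ravel(c["rvec"])).as_matrix(); return K,Rm,np.ravel(c["tvec"])
def snap(n,f=None):
    p,d=arm.get_image(n)
    if f: cv2.imwrite(f"pics/{f}.png",p[:,:,::-1])
    return p,d
def cloud(n,d):
    K,Rm,t=cal(n); v,u=np.mgrid[:384,:512]
    P=np.stack([(u-K[0,2])/K[0,0]*d,(v-K[1,2])/K[1,1]*d,d],-1)
    W=(P-t)@Rm; W[d==0]=np.nan; return W
def onplane(n,u,v,z):
    K,Rm,t=cal(n); r=Rm.T@np.linalg.solve(K,[u,v,1.]); c=-Rm.T@t
    return c+r*(z-c[2])/r[2]
def proj(n,X):
    K,Rm,t=cal(n); q=K@(Rm@np.array(X)+t); return q[:2]/q[2]
E
python3 - <<'E'
from h import *
o=arm.observe(); print(o)
a,da=snap("scene"); b,db=snap("side")
cv2.imwrite("pics/a.png",np.vstack([a,b])[:,:,::-1][:, :])
np.savez("s0.npz",a=a,da=da,b=b,db=db)
for n in("scene","side"):
    K,Rm,t=cal(n); print(n,K[0,0],-Rm.T@t)
E
python3 -c "
import cv2;i=cv2.imread('pics/a.png');cv2.imwrite('pics/a1.png',cv2.resize(i[:384],(800,600)));cv2.imwrite('pics/a2.png',cv2.resize(i[384:],(800,600)))"
```

```text
pics
{'clock': 0.0, 'joints': array([ 1.2153948 ,  0.43521178,  0.02495578,  1.57412817, -0.01157476,
        1.13403216, -0.07511287]), 'dq': array([-0.00107889,  0.00200384, -0.0021738 ,  0.0011259 ,  0.00172767,
        0.0002709 ,  0.00220063]), 'joint_efforts': array([ 7.52431934e-04, -6.67855024e+01,  9.85053889e-01, -3.14446843e+01,
       -6.07490167e-02,  4.30946262e-02,  1.50095930e-04]), 'position': array([ 0.15616832, -0.60472502,  0.29143966]), 'ee_rot': array([-3.11495977e+00, -3.95753933e-01,  5.75684896e-04]), 'force': array([-0.29810808, -0.60820683, -0.86509529]), 'ft_torque': array([ 0.02368033, -0.00922351, -0.05281025]), 'width': 1.0009150961359545}
scene 434.6039296967313 [1.08056861 0.44417576 1.3147968 ]
side 490.9355131254271 [1.9311939  0.19779088 1.28094566]
```

View pics/a1.png

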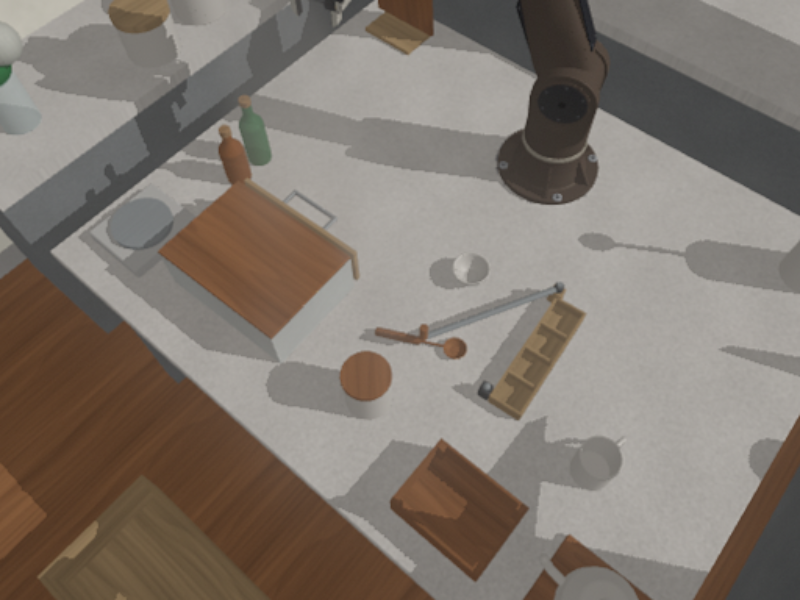

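View pics/a2.png

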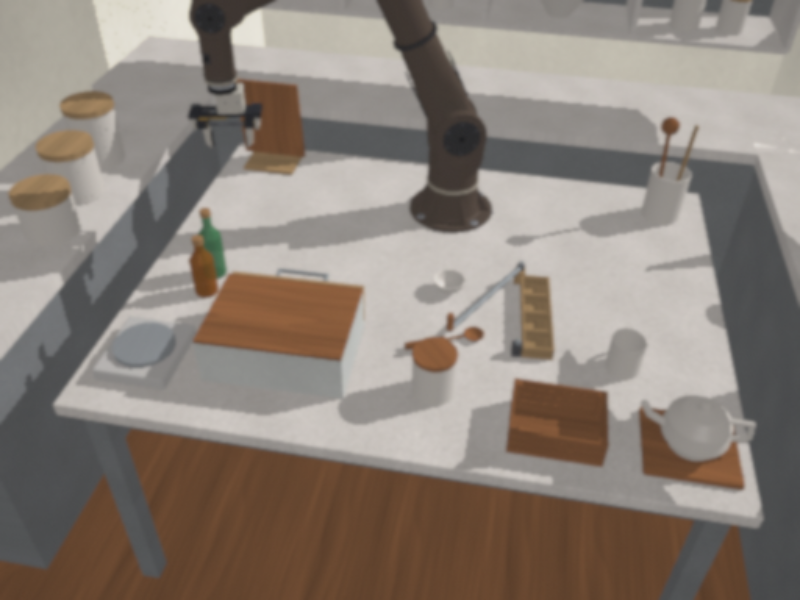

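The scene view (in 800x600 px) shows the chest at (260,260) with its handle at (310,205), the caddy at (540,355), and the knob at (424,330) standing out beside the spoon. The bowl is at (470,268) and the canister at (366,385).

```bash
cat > m.py <<'E'
from h import *
S=np.load("s0.npz")
for n,dk in(("scene","da"),("side","db")):
    W=cloud(n,S[dk]); x,y,z=W[...,0],W[...,1],W[...,2]
    ok=np.isfinite(z)
    print(n,"counter z",np.median(z[ok&(abs(z)<.02)]))
    def comps(name,lo,hi,amin):
        m=(ok&(z>lo)&(z<hi)&(x>.2)&(x<1.05)&(abs(y)<.75)).astype(np.uint8)
        k,L,st,_=cv2.connectedComponentsWithStats(m)
        for i in range(1,k):
            if st[i,4]<amin: continue
            p=W[L==i]; r=cv2.minAreaRect((p[:,:2]*1000).astype(np.float32))
            print(name,st[i,4],"px",st[i,:2]+st[i,2:4]//2,"rect",np.round(r[0]),np.round(r[1]),round(r[2],1),"z",np.round(np.percentile(p[:,2],[5,50,95]),3))
    comps("top",.115,.14,30); comps("mid",.07,.105,6); comps("rim",.024,.045,25); comps("bar",.045,.065,15)
E
python3 m.py
```

```text
scene counter z -0.0003233865371570099
top 121 px [161  80] rect [ 443. -561.] [42. 57.] 63.8 z [0.117 0.128 0.138]
top 87 px [147  93] rect [ 518. -558.] [39. 46.] 57.9 z [0.116 0.123 0.136]
top 6331 px [162 166] rect [ 691. -299.] [242. 335.] 1.8 z [0.121 0.126 0.13 ]
top 842 px [234 240] rect [745.  63.] [100.  95.] 42.0 z [0.119 0.124 0.127]
top 32 px [348 357] rect [801. 504.] [15. 14.] 64.7 z [0.116 0.121 0.125]
top 370 px [386 376] rect [779. 602.] [35. 88.] 37.0 z [0.116 0.121 0.126]
mid 101 px [162  88] rect [ 446. -557.] [34. 59.] 57.1 z [0.071 0.088 0.103]
mid 109 px [149 101] rect [ 522. -553.] [33. 59.] 54.9 z [0.073 0.089 0.103]
mid 13 px [164 123] rect [ 563. -429.] [ 2. 54.] 0.3 z [0.098 0.102 0.105]
mid 142 px [198 134] rect [ 517. -303.] [ 44. 133.] 3.0 z [0.094 0.098 0.102]
mid 6 px [173 129] rect [ 561. -385.] [17.  3.] 86.0 z [0.094 0.103 0.104]
mid 17 px [184 136] rect [ 560. -333.] [ 3. 63.] 1.3 z [0.096 0.102 0.104]
mid 6 px [195 144] rect [ 558. -281.] [ 2. 19.] 4.2 z [0.099 0.1   0.103]
mid 8 px [201 148] rect [ 557. -254.] [ 3. 19.] 5.2 z [0.098 0.101 0.104
[... 5956 characters left out ...]
 z [0.046 0.055 0.064]
bar 663 px [ 92 220] rect [ 772. -603.] [141. 141.] 52.0 z [0.045 0.048 0.052]
bar 77 px [403 220] rect [554. 500.] [62. 30.] 76.0 z [0.046 0.057 0.064]
bar 87 px [401 229] rect [607. 487.] [79. 39.] 77.4 z [0.046 0.056 0.064]
bar 112 px [278 246] rect [774.  72.] [46. 94.] 8.4 z [0.046 0.054 0.064]
bar 240 px [359 255] rect [748. 350.] [190.  50.] 79.1 z [0.046 0.054 0.064]
bar 23 px [387 274] rect [823. 438.] [66.  2.] 0.0 z [0.047 0.052 0.063]
bar 264 px [358 283] rect [886. 345.] [200.  16.] 89.1 z [0.046 0.054 0.064]
bar 29 px [472 281] rect [805. 707.] [19. 19.] 62.8 z [0.052 0.059 0.064]
bar 83 px [442 287] rect [857. 606.] [100.  26.] 73.2 z [0.048 0.059 0.065]
```

```bash
cat > m2.py <<'E'
from h import *
S=np.load("s0.npz")
for n,ik,dk in(("scene","a","da"),("side","b","db")):
    W=cloud(n,S[dk]); x,y,z=W[...,0],W[...,1],W[...,2]
    hsv=cv2.cvtColor(S[ik],cv2.COLOR_RGB2HSV); sat=hsv[...,1]; 
    m=(z>.024)&(z<.042)&(x>.28)&(x<.64)&(y>.2)&(y<.34)&(sat>70)
    r=cv2.minAreaRect((W[m][:,:2]*1000).astype(np.float32)); print(n,"caddy",m.sum(),r)
    p=W[m]; 
    m=(z>.085)&(z<.107)&(x>.47)&(x<.525)&(y>-.38)&(y<-.23); p=W[m]
    print("handle pts",m.sum(), np.percentile(p,[2,50,98],axis=0).round(4).tolist())
    b=p[(p[:,1]>-.35)&(p[:,1]<-.26)&(p[:,0]<.515)]; print("bar",b.mean(0).round(4),b.std(0).round(4),np.polyfit(b[:,1],b[:,0],1))
    m=(z>.08)&(z<.105)&(x>.56)&(x<.62)&(y>.05)&(y<.11);print("knob",W[m].mean(0).round(4), np.percentile(W[m],[3,97],axis=0).round(3).tolist())
    m=(z>.048)&(z<.062)&(x>.36)&(x<.57)&(y>.07)&(y<.22);print("bar",np.polyfit(W[m][:,0],W[m][:,1],1))
E
python3 m2.py
python3 -c "
from h import *
o=arm.observe();M=R.from_rotvec(o['ee_rot']).as_matrix();print(M.round(3),arm.tip_reach)"
```

```text
scene caddy 473 ((445.70465087890625, 276.293701171875), (298.7366027832031, 80.24514770507812), 6.707115650177002)
handle pts 121 [[0.4971, -0.3679, 0.0925], [0.5055, -0.3026, 0.0978], [0.5229, -0.2386, 0.1027]]
bar [ 0.5039 -0.3055  0.0984] [0.0034 0.0262 0.0025] [-0.03423736  0.49345402]
knob [0.5874 0.0771 0.0932] [[0.58, 0.07, 0.082], [0.594, 0.083, 0.101]]
bar [-0.53963242  0.39380298]
side caddy 323 ((457.013916015625, 274.2692565917969), (289.4961853027344, 82.10234069824219), 5.091503620147705)
handle pts 94 [[0.4972, -0.3581, 0.0915], [0.5066, -0.2985, 0.0999], [0.5231, -0.2354, 0.1054]]
bar [ 0.5067 -0.3033  0.0994] [0.004  0.0257 0.0036] [-0.04425943  0.49328533]
knob [0.5903 0.0808 0.0925] [[0.577, 0.073, 0.084], [0.599, 0.088, 0.102]]
bar [-0.5349969   0.39783666]
[[ 0.968  0.25  -0.   ]
 [ 0.25  -0.968  0.001]
 [-0.    -0.001 -1.   ]] 0.0655
```

Request:
carry_out([
  [5,4.3,0,0.15,5],
  [10,8.6,0,0.3,5],
  [15,13,0,0.45,5],
  [20,17.3,0,0.6,5],
  [25,21.6,-2,0.75,5],
  [30,26,-4,0.9,5],
  [34.9,30.2,-7,1.05,5],
  [34.9,30.2,-7,1.2,5],
  [34.9,30.2,-7,1.35,5],
  [34.9,30.2,-7,1.35,5],
  [34.9,30.2,-7,1.35,5],
  [34.9,30.2,-7,1.35,5],
  [34.9,30.2,-7,1.35,5],
  [34.9,30.2,-7,1.35,5],
])

```text
clock: 1.5
position: [0.5043, -0.3042, 0.2218]
ee_rot: [-2.188, -2.254, 0.003]
force: [0.1, -0.7, -1.0]
width: 0.548
```

```bash
cat >> h.py <<'E'
def wrist(f=None):
    o=arm.observe(); p,d=arm.get_image("wrist")
    if f: cv2.imwrite(f"pics/{f}.png",p[:,:,::-1])
    c=arm.get_calibration("wrist"); K=np.array(c["intrinsics"]); T=np.array(c["tool_from_camera"])
    v,u=np.mgrid[:384,:512]; a=(u-K[0,2])/K[0,0]; b=(v-K[1,2])/K[1,1]; r=np.hypot(a,b)+1e-9
    s=np.tan(np.minimum(r,1.5))/r; P=np.stack([a*s*d,b*s*d,d],-1)
    P=P@T[:3,:3].T+T[:3,3]; W=P@R.from_rotvec(o["ee_rot"]).as_matrix().T+o["position"]; W[(d==0)|(r>1.4)]=np.nan
    return p,d,W
E
python3 - <<'E'
from h import *
p,d,W=wrist("w1"); x,y,z=W[...,0],W[...,1],W[...,2]
print(arm.get_calibration("wrist"))
m=(z>.08)&(z<.108)&(x>.46)&(x<.522)&(y>-.36)&(y<-.24)
print(m.sum(),np.nanpercentile(W[m],[2,20,50,80,98],axis=0).round(4)); b=W[m]; b=b[b[:,0]<.518]; print(np.polyfit(b[:,1],b[:,0],1),b.mean(0))
E
```

```text
{'intrinsics': array([[297.31863964,   0.        , 253.1908488 ],
       [  0.        , 297.31863964, 189.49635905],
       [  0.        ,   0.        ,   1.        ]]), 'tool_from_camera': array([[-8.12068995e-04, -9.63225587e-01, -2.68692777e-01,
         7.28611887e-02],
       [ 9.99999669e-01, -7.69478282e-04, -2.63823825e-04,
        -3.60552550e-04],
       [ 4.73686030e-05, -2.68692902e-01,  9.63225894e-01,
        -9.30174612e-02],
       [ 0.00000000e+00,  0.00000000e+00,  0.00000000e+00,
         1.00000000e+00]])}
1914 [[ 0.4973 -0.3408  0.0966]
 [ 0.4998 -0.3159  0.0986]
 [ 0.5031 -0.2804  0.0997]
 [ 0.5065 -0.2484  0.1005]
 [ 0.5192 -0.2408  0.1013]]
[0.01426544 0.5074319 ] [ 0.50337428 -0.28443762  0.09950317]
```

View pics/w1.png

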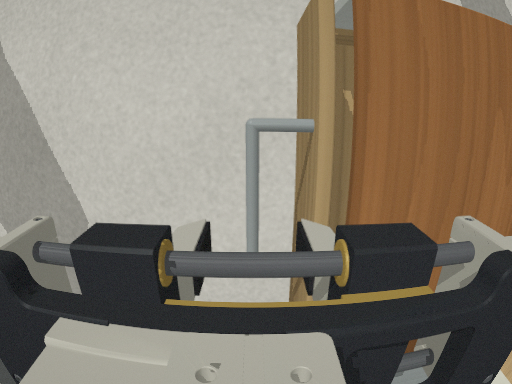

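The wrist view shows the bar at (252,190), centred between the fingers, with its x measured at 0.503. I'll descend and close.

Request:
carry_out([
  [0,0,-3,0,5],
  [0,0,-6,0,5],
  [0,0,-7.8,0,5],
  [0,0,-7.8,0,5],
  [0,0,-7.8,0,5],
  [0,0,-7.8,0,0.5],
  [0,0,-7.8,0,0.5],
  [0,0,-7.8,0,0.5],
  [0,0,-7.8,0,0.5],
  [0,0,-7.8,0,0.5],
  [0,0,-7.8,0,0.5],
  [0,0,-7.8,0,0.5],
], squeeze=20)

```text
clock: 2.75
position: [0.5042, -0.3041, 0.144]
ee_rot: [-2.188, -2.254, 0.003]
force: [-2.9, 0.1, 3.4]
width: 0.101
```

Gripped: the opening is 9 mm on the 10 mm bar. Now I pull.

Request:
carry_out([
  [-1.5,0,0,0,0.5],
  [-3.5,-0.1,0,0,0.5],
  [-5.5,-0.2,0,0,0.5],
  [-7.5,-0.2,0,0,0.5],
  [-9.5,-0.3,0,0,0.5],
  [-11.5,-0.4,0,0,0.5],
  [-13.5,-0.4,0,0,0.5],
  [-15.5,-0.5,0,0,0.5],
  [-17,-0.6,0,0,0.5],
  [-17.6,-0.6,0,0,0.5],
  [-17.6,-0.6,0,0,0.5],
  [-17.6,-0.6,0,0,0.5],
  [-17.6,-0.6,0,0,0.5],
])

```text
clock: 4.05
position: [0.3342, -0.3097, 0.1448]
ee_rot: [2.179, 2.252, 0.007]
force: [20.3, 3.1, -14.0]
width: 0.099
```

Request:
carry_out([
  [0,0,0,0,4],
  [0,0,0,0,4],
  [0,0,0,0,4],
  [0,0,3,0,4],
  [0,0,7,0,4],
  [0,0,11,0,4],
  [0,0,15,0,4],
  [0,0,15,0,6],
  [0,0,15,0,7],
  [0,0,15,0,7],
  [0,0,15,0,7],
])

```text
clock: 5.15
position: [0.3334, -0.3093, 0.2936]
ee_rot: [2.181, 2.254, 0.007]
force: [-0.5, -0.3, -0.1]
width: 0.724
```

```bash
cat > jars.py <<'E'
from h import *
import sys
def jars(tag):
    for n in("scene","side"):
        p,d=snap(n,f"{tag}_{n}"); W=cloud(n,d); x,y,z=W[...,0],W[...,1],W[...,2]
        for nm,m in(("drawer",(z>.095)&(z<.113)&(x>.40)&(x<.56)&(y>-.47)&(y<-.13)),("caddy",(z>.085)&(z<.106)&(x>.29)&(x<.62)&(y>.22)&(y<.33))):
            k,L,st,_=cv2.connectedComponentsWithStats(m.astype(np.uint8))
            for i in range(1,k):
                if st[i,4]>20:
                    q=W[L==i]; r=cv2.minAreaRect((q[:,:2]*1000).astype(np.float32))
                    print(n,nm,st[i,4],np.round(r[0],1),np.round(r[1]),q[:,2].mean().round(3))
if __name__=="__main__": jars(sys.argv[1])
E
python3 jars.py j1
```

```text
scene drawer 153 [ 483.5 -403.7] [51. 50.] 0.105
scene drawer 157 [ 488.  -331.8] [54. 51.] 0.105
scene drawer 165 [ 484.  -199.8] [52. 51.] 0.105
side drawer 109 [ 487.8 -399.1] [53. 48.] 0.105
side drawer 108 [ 490.7 -327. ] [59. 46.] 0.105
side drawer 112 [ 486.2 -196.3] [53. 52.] 0.105
```

```bash
python3 -c "
import cv2;i=cv2.imread('pics/j1_scene.png')[90:290,80:400];cv2.imwrite('pics/c1.png',cv2.resize(i,None,fx=2.5,fy=2.5,interpolation=cv2.INTER_CUBIC))"
```

```text
(no output)
```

View pics/c1.png

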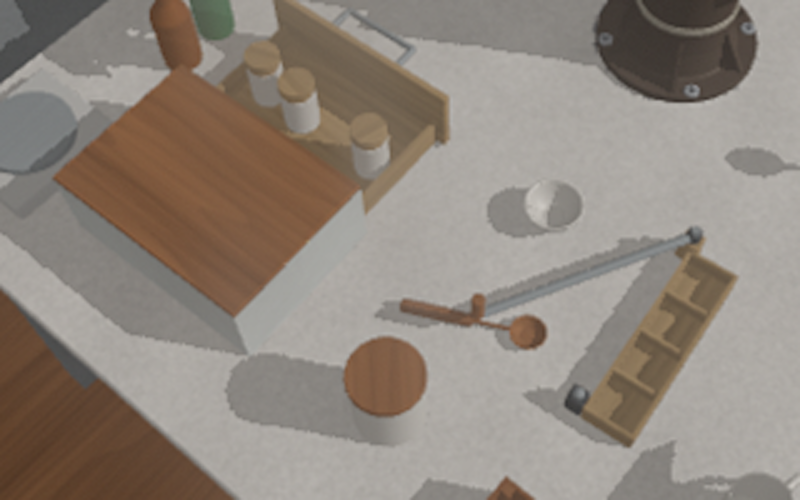

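Three jars are in the drawer, in the crop at (265,75), (300,100) and (370,145); the caddy is empty. I'll hover over the nearest jar, opened fully.

Request:
carry_out([
  [4,3,0,0,9],
  [8,6,0,0,9],
  [12,9,0,0,9],
  [15.2,11.1,-3,0,9],
  [15.2,11.1,-6,0,9],
  [15.2,11.1,-6,0,9],
  [15.2,11.1,-6,0,9],
  [15.2,11.1,-6,0,9],
])

```text
clock: 6.05
position: [0.4857, -0.1993, 0.235]
ee_rot: [2.181, 2.251, 0.007]
force: [-0.7, -0.9, 0.6]
width: 0.982
```

```bash
cat > wj.py <<'E'
from h import *
import sys
# discs (lids) at height range near TCP from wrist view; prints offset to TCP in cm
def wj(lo,hi,f=None):
    p,d,W=wrist(f); o=arm.observe()["position"]; z=W[...,2]
    m=(z>lo)&(z<hi)&(np.hypot(W[...,0]-o[0],W[...,1]-o[1])<.2)
    k,L,st,_=cv2.connectedComponentsWithStats(m.astype(np.uint8))
    for i in range(1,k):
        if st[i,4]>250:
            q=W[L==i]; c,r=cv2.minEnclosingCircle((q[:,:2]*1000).astype(np.float32)); rr=cv2.minAreaRect((q[:,:2]*1000).astype(np.float32))
            print(st[i,4],st[i,:4],"circ",np.round(c,1),round(r,1),"rect",np.round(rr[1]),"z",q[:,2].mean().round(4),"off cm",np.round(np.array(c)/10-o[:2]*100,2))
wj(float(sys.argv[1]),float(sys.argv[2]),sys.argv[3])
E
python3 wj.py .098 .112 w2
```

```text
676 [120 131  22 102] circ [ 383.  -185.9] 42.5 rect [ 9. 85.] z 0.1052 off cm [-10.28   1.35]
3255 [216 170  66  64] circ [ 482.5 -200.2] 26.1 rect [51. 51.] z 0.1063 off cm [-0.33 -0.08]
```

View pics/w2.png

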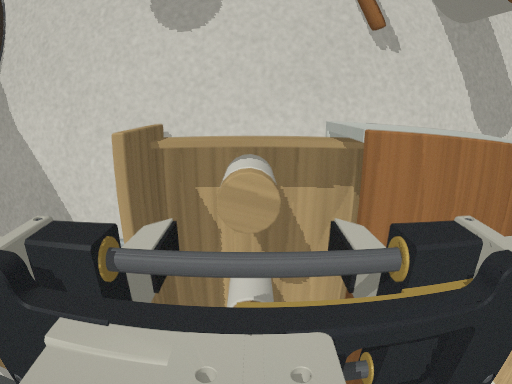

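The lid is at (249,200) between the jaws and its circle fits at (482.5,-200.2) mm, which matches the scene view. I'll descend and grip.

Request:
carry_out([
  [-0.3,-0.1,-3,0,9],
  [-0.3,-0.1,-6,0,9],
  [-0.3,-0.1,-8.5,0,9],
  [-0.3,-0.1,-9.7,0,9],
  [-0.3,-0.1,-9.7,0,9],
  [-0.3,-0.1,-9.7,0,4.5],
  [-0.3,-0.1,-9.7,0,4.5],
  [-0.3,-0.1,-9.7,0,4.5],
  [-0.3,-0.1,-9.7,0,4.5],
  [-0.3,-0.1,-9.7,0,4.5],
  [-0.3,-0.1,-9.7,0,4.5],
  [-0.3,-0.1,-9.7,0,4.5],
], squeeze=15)

```text
clock: 7.3
position: [0.4829, -0.2004, 0.1384]
ee_rot: [2.18, 2.25, 0.008]
force: [-1.7, -0.2, 4.4]
width: 0.564
```

Request:
carry_out([
  [0,0,2,0,4.5],
  [0,0,5,0,4.5],
  [0,0,9,0,4.5],
  [0,0,13,0,4.5],
  [0,0,16,0,4.5],
  [0,0,16,0,4.5],
  [0,0,16,0,4.5],
])

```text
clock: 8.0
position: [0.4826, -0.2005, 0.2982]
ee_rot: [2.18, 2.25, 0.007]
force: [0.3, 0.0, -2.3]
width: 0.566
```

Run:
```python
from h import *
print(arm.observe()["joints"].round(2))
S=np.load("s0.npz")
for n,ik,dk in(("scene","a","da"),("side","b","db")):
    W=cloud(n,S[dk]); x,y,z=W[...,0],W[...,1],W[...,2]
    m=(z>.027)&(z<.041)&(x>.28)&(x<.64)&(y>.18)&(y<.36); p=W[m]
    ex=[]
    for a in np.arange(.33,.58,.015):
        q=p[(p[:,0]>=a)&(p[:,0]<a+.015)]
        if len(q)>3: ex.append((a+.0075,q[:,1].max(),q[:,1].min()))
    ex=np.array(ex)
    for c in(1,2):
        k=np.polyfit(ex[:,0],ex[:,c],1); r=abs(ex[:,c]-np.polyval(k,ex[:,0])); g=r<=np.median(r)*2; k=np.polyfit(ex[g,0],ex[g,c],1); print(n,c,np.degrees(np.arctan(k[0])),np.polyval(k,.458))
    q=p[(p[:,1]>.26)&(p[:,1]<.31)]; h=np.histogram(q[:,0],np.arange(.3,.63,.004)); print([(int(e*1000),int(c)) for c,e in zip(h[0],h[1]) if c])
    f=W[(z<.012)&(x>.3)&(x<.6)&(y>.25)&(y<.31)]; h=np.histogram(f[:,0],np.arange(.3,.63,.006)); print([(int(e*1000),int(c)) for c,e in zip(h[0],h[1]) if c])
```

```text
[ 0.71  0.31 -0.53  1.79  0.18  1.08  0.15]
scene 1 4.66442100796511 0.3149738127420677
scene 2 4.939535248912018 0.2417112520465724
[(312, 5), (316, 13), (320, 14), (328, 1), (332, 4), (336, 1), (340, 1), (344, 1), (348, 3), (352, 2), (356, 3), (360, 2), (364, 2), (368, 2), (372, 1), (376, 2), (380, 2), (384, 14), (388, 10), (396, 4), (400, 1), (404, 1), (408, 1), (412, 1), (416, 1), (420, 1), (424, 2), (432, 1), (436, 2), (444, 1), (448, 2), (452, 6), (456, 6), (516, 4), (520, 12), (524, 10), (584, 3), (588, 18), (592, 14)]
[(300, 4), (306, 2), (312, 8), (318, 34), (324, 25), (330, 18), (336, 28), (342, 24), (348, 29), (354, 27), (360, 19), (366, 20), (372, 2), (378, 1), (384, 19), (390, 30), (396, 27), (402, 21), (408, 31), (414, 28), (420, 25), (426, 29), (432, 26), (438, 6), (450, 11), (456, 34), (462, 32), (468, 30), (474, 27), (480, 36), (486, 30), (492, 34), (498, 30), (504, 21), (510, 2), (516, 4), (522, 32), (528, 33), (534, 31), (540, 34), (546, 30), (552, 34), (558, 27), (564, 35), (570, 25), (576, 3), (588, 29), (594, 34)]
side 1 4.667440947533077 0.31871131128271357
sid
[... 194 characters left out ...]
388, 10), (392, 6), (448, 4), (452, 7), (456, 7), (460, 3), (464, 1), (512, 1), (516, 2), (520, 6), (524, 9), (528, 4), (560, 1), (564, 1), (580, 2), (584, 4), (588, 9), (592, 19), (596, 6), (600, 1)]
[(312, 7), (318, 10), (324, 11), (330, 15), (336, 10), (342, 11), (348, 8), (354, 3), (372, 1), (378, 3), (384, 12), (390, 16), (396, 13), (402, 12), (408, 20), (414, 21), (420, 10), (426, 10), (432, 8), (438, 14), (444, 16), (450, 29), (456, 24), (462, 26), (468, 23), (474, 35), (480, 23), (486, 19), (492, 19), (498, 7), (504, 14), (510, 14), (516, 20), (522, 23), (528, 33), (534, 25), (540, 23), (546, 28), (552, 19), (558, 18), (564, 10), (570, 17), (576, 10), (582, 24), (588, 40), (594, 38)]
```

Caddy: yaw about 4.7°, centre about (455,278). I'll carry the first jar over pocket 3 at (556,286).

Request:
carry_out([
  [0.5,4,0,0.14,4.5],
  [1,8,0,0.28,4.5],
  [2,12,0,0.42,4.5],
  [3,16,0,0.56,4.5],
  [3.5,20,0,0.7,4.5],
  [4,24,0,0.84,4.5],
  [5,28,0,0.98,4.5],
  [5.5,32,0,1.12,4.5],
  [6,36,0,1.26,4.5],
  [6.5,40,0,1.4,4.5],
  [7,44,0,1.54,4.5],
  [7.4,48.7,0,1.62,4.5],
  [7.4,48.7,-4,1.62,4.5],
  [7.4,48.7,-8,1.62,4.5],
  [7.4,48.7,-10,1.62,4.5],
  [7.4,48.7,-10,1.62,4.5],
  [7.4,48.7,-10,1.62,4.5],
  [7.4,48.7,-10,1.62,4.5],
])

```text
clock: 9.8
position: [0.5569, 0.2871, 0.1993]
ee_rot: [-0.127, 3.135, 0.017]
force: [0.1, -0.4, -2.4]
width: 0.564
```

Run:
```python
from h import *
p,d,W=wrist("w3")
x,y,z=W[...,0],W[...,1],W[...,2]
ex=[]
m=(z>.027)&(z<.041)&(x>.28)&(x<.64)&(y>.18)&(y<.36); q=W[m]; print(len(q))
for a in np.arange(.33,.60,.015):
    s=q[(q[:,0]>=a)&(q[:,0]<a+.015)]
    if len(s)>10: print(round(a+.0075,4),s[:,1].max().round(4),s[:,1].min().round(4),len(s))
s=q[(q[:,1]>.26)&(q[:,1]<.31)];h=np.histogram(s[:,0],np.arange(.3,.63,.004)); print([(int(e*1000),int(c)) for c,e in zip(h[0],h[1]) if c>3])
```

```text
4380
0.3825 0.3098 0.2373 382
0.3975 0.3115 0.2376 243
0.4125 0.3126 0.2387 217
0.4275 0.3137 0.2398 225
0.4425 0.315 0.2411 242
0.4575 0.3167 0.2427 654
0.4725 0.3177 0.2439 232
0.4875 0.3189 0.2451 235
0.5025 0.3202 0.2461 228
0.5175 0.3211 0.2471 630
0.5325 0.3221 0.2487 232
0.5475 0.3236 0.2504 200
0.5625 0.3247 0.2508 177
0.5775 0.3251 0.2272 401
0.5925 0.2542 0.2279 82
[(380, 32), (384, 203), (388, 80), (392, 23), (396, 21), (400, 25), (404, 21), (408, 17), (412, 16), (416, 17), (420, 14), (424, 12), (428, 14), (432, 8), (436, 9), (440, 6), (448, 75), (452, 229), (456, 44), (516, 94), (520, 213), (524, 29)]
```

View pics/w3.png

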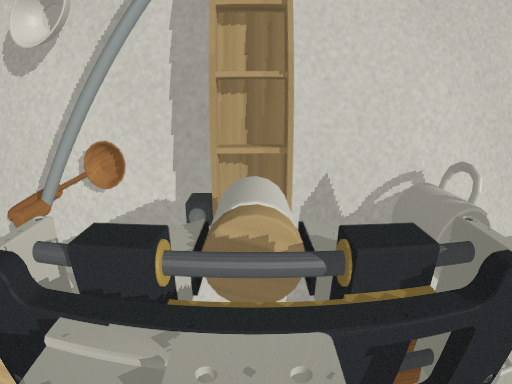

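The wrist view shows the jar over pocket 3 with the cross walls at rows 75 and 148, and the fit puts the jar within 1.5 mm of centre. I'll lower it.

Request:
carry_out([
  [-0.1,0,-2,0,4.5],
  [-0.1,0,-4,0,4.5],
  [-0.1,0,-5.5,0,4.5],
  [-0.1,0,-6.5,0,4.5],
  [-0.1,0,-6.9,0,4.5],
  [-0.1,0,-6.9,0,4.5],
  [-0.1,0,-6.9,0,4.5],
])

```text
clock: 10.55
position: [0.5563, 0.2874, 0.1312]
ee_rot: [-0.126, 3.134, 0.018]
force: [0.1, -0.2, -2.2]
width: 0.563
```

Request:
carry_out([
  [0,0,-0.2,0,4.5],
  [0,0,-0.2,0,4.5],
  [0,0,-0.2,0,4.5],
  [0,0,-0.2,0,8],
  [0,0,-0.2,0,8],
  [0,0,-0.2,0,8],
  [0,0,-0.2,0,8],
  [0,0,3,0,8],
  [0,0,7,0,8],
  [0,0,11,0,8],
  [0,0,15,0,8],
  [0,0,15,0,8],
  [0,0,15,0,8],
])

```text
clock: 11.85
position: [0.5564, 0.2876, 0.2819]
ee_rot: [-0.126, 3.133, 0.018]
force: [-0.3, 0.3, -0.9]
width: 0.872
```

```bash
python3 jars.py j2
```

```text
scene drawer 152 [ 485.  -405.1] [51. 52.] 0.104
scene drawer 154 [ 488.9 -332.5] [50. 51.] 0.105
scene caddy 239 [560.3 288.1] [51. 50.] 0.096
side drawer 110 [ 489.1 -397.7] [55. 54.] 0.105
side drawer 101 [ 490.  -327.3] [54. 47.] 0.106
side caddy 146 [563.3 292.7] [51. 55.] 0.097
```

Jar 1 is seated (lid top 0.096). Next jar.

Request:
carry_out([
  [-0.5,-5,2,-0.14,9],
  [-1,-10,2,-0.28,9],
  [-2,-15,2,-0.42,9],
  [-2.5,-20,2,-0.56,9],
  [-3,-25,2,-0.7,9],
  [-3.5,-30,2,-0.84,9],
  [-4,-35,2,-0.98,9],
  [-4.5,-40,2,-1.12,9],
  [-5,-45,0,-1.26,9],
  [-5.5,-50,0,-1.4,9],
  [-6,-55,0,-1.54,9],
  [-7,-60,0,-1.62,9],
  [-7,-61.9,-4.7,-1.62,9],
  [-7,-61.9,-4.7,-1.62,9],
  [-7,-61.9,-4.7,-1.62,9],
  [-7,-61.9,-4.7,-1.62,9],
])

```text
clock: 13.55
position: [0.4865, -0.3307, 0.2329]
ee_rot: [2.178, 2.252, 0.008]
force: [-0.3, -0.2, 0.4]
width: 0.98
```

```bash
python3 wj.py .098 .112 w4
```

```text
1538 [126   0  18 231] circ [ 389.5 -262. ] 94.9 rect [  2. 190.] z 0.1051 off cm [-9.74  6.86]
1315 [ 71  92  41 130] circ [ 351.1 -299.6] 59.4 rect [119.  40.] z 0.0998 off cm [-13.58   3.1 ]
3290 [221 172  66  64] circ [ 487.7 -332.7] 26.1 rect [51. 51.] z 0.1063 off cm [ 0.08 -0.21]
1219 [217 278  59  26] circ [ 483.5 -404.6] 25.8 rect [51. 29.] z 0.1064 off cm [-0.34 -7.4 ]
```

Request:
carry_out([
  [0.1,-0.2,-3,0,9],
  [0.1,-0.2,-6,0,9],
  [0.1,-0.2,-8.5,0,9],
  [0.1,-0.2,-9.5,0,9],
  [0.1,-0.2,-9.5,0,9],
  [0.1,-0.2,-9.5,0,4.5],
  [0.1,-0.2,-9.5,0,4.5],
  [0.1,-0.2,-9.5,0,4.5],
  [0.1,-0.2,-9.5,0,4.5],
  [0.1,-0.2,-9.5,0,4.5],
  [0.1,-0.2,-9.5,0,4.5],
  [0.1,-0.2,-9.5,0,4.5],
], squeeze=15)

```text
clock: 14.8
position: [0.4879, -0.3327, 0.1388]
ee_rot: [2.177, 2.251, 0.008]
force: [-1.2, -0.5, 3.2]
width: 0.561
```

Request:
carry_out([
  [0,0,2,0,4.5],
  [0,0,5,0,4.5],
  [0,0,9,0,4.5],
  [0,0,13,0,4.5],
  [0,0,16,0,4.5],
  [0,0,16,0,4.5],
  [0,0,16,0,4.5],
])

```text
clock: 15.5
position: [0.4878, -0.3327, 0.2987]
ee_rot: [2.177, 2.251, 0.008]
force: [-0.3, -0.2, -2.8]
width: 0.566
```

Request:
carry_out([
  [0,4,0,0.14,4.5],
  [0,8,0,0.28,4.5],
  [0,12,0,0.42,4.5],
  [0,16,0,0.56,4.5],
  [0,20,0,0.7,4.5],
  [0,24,0,0.84,4.5],
  [0,28.5,0,0.98,4.5],
  [0,33,0,1.12,4.5],
  [0,37.5,0,1.26,4.5],
  [0,42,0,1.4,4.5],
  [0,46.5,0,1.54,4.5],
  [0,51,0,1.62,4.5],
  [0,56,0,1.62,4.5],
  [0,60,0,1.62,4.5],
  [0,61.5,0,1.62,4.5],
  [0,61.5,-3,1.62,4.5],
  [0,61.5,-7,1.62,4.5],
  [0,61.5,-10,1.62,4.5],
  [0,61.5,-10,1.62,4.5],
  [0,61.5,-10,1.62,4.5],
])

```text
clock: 17.5
position: [0.4872, 0.2821, 0.1981]
ee_rot: [-0.131, 3.138, 0.017]
force: [-0.4, -0.2, -1.3]
width: 0.561
```

```bash
python3 jars.py j3
```

```text
scene drawer 154 [ 484.8 -403.4] [54. 50.] 0.105
scene caddy 53 [504.8 285.7] [21. 49.] 0.096
scene caddy 245 [559.9 288.5] [52. 50.] 0.096
side drawer 111 [ 487.3 -399.4] [53. 49.] 0.105
side caddy 203 [539.5 291.6] [109.  51.] 0.096
```

Request:
carry_out([
  [0,0,-2,0,4.5],
  [0,0,-4,0,4.5],
  [0,0,-5.5,0,4.5],
  [0,0,-6.5,0,4.5],
  [0,0,-6.9,0,4.5],
  [0,0,-6.9,0,4.5],
  [0,0,-6.9,0,4.5],
  [0,0,-6.9,0,4.5],
])

```text
clock: 18.4
position: [0.4884, 0.2833, 0.1317]
ee_rot: [-0.13, 3.133, 0.021]
force: [-0.1, 0.4, -1.0]
width: 0.566
```

Request:
carry_out([
  [-0.1,-0.1,-0.2,0,4.5],
  [-0.1,-0.1,-0.2,0,4.5],
  [-0.1,-0.1,-0.2,0,4.5],
])

```text
clock: 18.7
position: [0.4879, 0.2827, 0.1303]
ee_rot: [-0.13, 3.132, 0.022]
force: [1.5, 0.2, 3.6]
width: 0.562
```

Contact at the expected height, so I release and rise.

Request:
carry_out([
  [0,0,0,0,8],
  [0,0,0,0,8],
  [0,0,0,0,8],
  [0,0,0,0,8],
  [0,0,3,0,8],
  [0,0,7,0,8],
  [0,0,11,0,8],
  [0,0,15,0,8],
  [0,0,15,0,8],
  [0,0,15,0,8],
])

```text
clock: 19.7
position: [0.4881, 0.2827, 0.2809]
ee_rot: [-0.129, 3.13, 0.022]
force: [0.3, -0.6, 0.3]
width: 0.87
```

```bash
python3 jars.py j4
```

```text
scene drawer 154 [ 482.  -405.2] [57. 47.] 0.105
scene caddy 228 [491.4 282.8] [50. 49.] 0.095
scene caddy 242 [560.2 288.1] [52. 50.] 0.095
side drawer 106 [ 487.3 -399.5] [51. 55.] 0.105
side caddy 270 [528.  290.8] [126.  50.] 0.097
```

Both are seated. Third jar at about (484,-404).

Request:
carry_out([
  [0,-5,2,-0.14,9],
  [0,-10,2,-0.28,9],
  [0,-15,2,-0.42,9],
  [0,-20,2,-0.56,9],
  [0,-25,2,-0.7,9],
  [0,-30,2,-0.84,9],
  [0,-35,2,-0.98,9],
  [0,-40,2,-1.12,9],
  [0,-45,0,-1.26,9],
  [0,-50,0,-1.4,9],
  [0,-55,0,-1.54,9],
  [0,-60,0,-1.61,9],
  [-0.4,-65,-1,-1.61,9],
  [-0.4,-68.6,-4.7,-1.61,9],
  [-0.4,-68.6,-4.7,-1.61,9],
  [-0.4,-68.6,-4.7,-1.61,9],
  [-0.4,-68.6,-4.7,-1.61,9],
])

```text
clock: 21.5
position: [0.4841, -0.4023, 0.2317]
ee_rot: [2.163, 2.263, 0.009]
force: [-0.3, 1.2, 0.3]
width: 0.979
```

```bash
python3 wj.py .098 .112 w5
```

```text
1468 [132   0  15 227] circ [ 392.1 -333.9] 93.4 rect [  2. 187.] z 0.1051 off cm [-9.25  6.81]
1298 [ 74  38  46 123] circ [ 352.6 -320.2] 54.7 rect [ 41. 109.] z 0.0999 off cm [-13.19   8.19]
3333 [219 171  66  65] circ [ 483.9 -404. ] 26.1 rect [51. 51.] z 0.1063 off cm [-0.06 -0.19]
```

Request:
carry_out([
  [0,-0.2,-3,0,9],
  [0,-0.2,-6,0,9],
  [0,-0.2,-8.5,0,9],
  [0,-0.2,-9.4,0,9],
  [0,-0.2,-9.4,0,9],
  [0,-0.2,-9.4,0,4.5],
  [0,-0.2,-9.4,0,4.5],
  [0,-0.2,-9.4,0,4.5],
  [0,-0.2,-9.4,0,4.5],
  [0,-0.2,-9.4,0,4.5],
  [0,-0.2,-9.4,0,4.5],
  [0,-0.2,-9.4,0,4.5],
], squeeze=15)

```text
clock: 22.75
position: [0.4844, -0.4042, 0.1387]
ee_rot: [2.161, 2.262, 0.009]
force: [-1.2, -0.4, 3.5]
width: 0.57
```

Request:
carry_out([
  [0,0,2,0,4.5],
  [0,0,5,0,4.5],
  [0,0,9,0,4.5],
  [0,0,13,0,4.5],
  [0,0,16,0,4.5],
  [0,0,16,0,4.5],
  [0,0,16,0,4.5],
])

```text
clock: 23.45
position: [0.4842, -0.4041, 0.2984]
ee_rot: [2.161, 2.262, 0.009]
force: [-0.3, -0.0, -3.8]
width: 0.57
```

Request:
carry_out([
  [0,4,0,0.14,4.5],
  [-0.5,8,0,0.28,4.5],
  [-1,12.5,0,0.42,4.5],
  [-1.5,17,0,0.56,4.5],
  [-2,21.5,0,0.7,4.5],
  [-2.5,26,0,0.84,4.5],
  [-3,30.5,0,0.98,4.5],
  [-3.5,35,0,1.12,4.5],
  [-4,39.5,0,1.26,4.5],
  [-4.5,44,0,1.4,4.5],
  [-5,48.5,0,1.54,4.5],
  [-5.5,53,0,1.61,4.5],
  [-6,57.5,0,1.61,4.5],
  [-6.4,62,0,1.61,4.5],
  [-6.4,66,0,1.61,4.5],
  [-6.4,68.1,-2,1.61,4.5],
  [-6.4,68.1,-6,1.61,4.5],
  [-6.4,68.1,-10,1.61,4.5],
  [-6.4,68.1,-10,1.61,4.5],
  [-6.4,68.1,-10,1.61,4.5],
])

```text
clock: 25.45
position: [0.4194, 0.2765, 0.1978]
ee_rot: [-0.134, 3.137, 0.019]
force: [0.7, 1.2, -1.7]
width: 0.563
```

Request:
carry_out([
  [0,0,0,0,4.5],
  [0,0,0,0,4.5],
  [0,0,0,0,4.5],
])

```text
clock: 25.75
position: [0.42, 0.2767, 0.199]
ee_rot: [-0.133, 3.135, 0.02]
force: [-0.7, 0.1, -2.6]
width: 0.567
```

Request:
carry_out([
  [0,0,-2,0,4.5],
  [0,0,-4,0,4.5],
  [0,0,-5.5,0,4.5],
  [0,0,-6.5,0,4.5],
  [0,0,-7.1,0,4.5],
  [0,0,-7.1,0,4.5],
  [0,0,-7.1,0,4.5],
  [0,0,-7.1,0,4.5],
])

```text
clock: 26.55
position: [0.4208, 0.2772, 0.1287]
ee_rot: [-0.133, 3.133, 0.022]
force: [2.4, 0.5, 3.0]
width: 0.559
```

Request:
carry_out([
  [0,0,0,0,8],
  [0,0,0,0,8],
  [0,0,0,0,8],
  [0,0,0,0,8],
  [0,0,3,0,8],
  [0,0,7,0,8],
  [0,0,11,0,8],
  [0,0,15,0,8],
  [0,0,15,0,8],
  [0,0,15,0,8],
])

```text
clock: 27.55
position: [0.421, 0.2773, 0.2793]
ee_rot: [-0.132, 3.132, 0.022]
force: [-0.2, -0.2, -0.4]
width: 0.871
```

Request:
carry_out([
  [0,-5,0,0,1],
  [0,-10,0,0,0],
  [0,-15,0,0,0],
  [0,-20,0,0,0],
  [0,-25,0,0,0],
  [0,-25,0,0,0],
  [0,-25,0,0,0],
  [0,-25,0,0,0],
])

```text
clock: 28.35
position: [0.4206, 0.0283, 0.2788]
ee_rot: [-0.134, 3.133, 0.024]
force: [-0.1, 0.3, -0.9]
width: 0.227
```

```bash
python3 jars.py j5;  python3 - <<'E'
from h import *
for n in("scene","side"):
    p,d=snap(n); W=cloud(n,d); x,y,z=W[...,0],W[...,1],W[...,2]
    m=(z>.08)&(z<.105)&(x>.56)&(x<.62)&(y>.05)&(y<.11);print("knob",m.sum(),W[m].mean(0).round(4))
import os
i=cv2.imread('pics/j5_scene.png')[90:290,80:400];cv2.imwrite('pics/c2.png',cv2.resize(i,None,fx=2.5,fy=2.5,interpolation=cv2.INTER_CUBIC))
E
```

```text
scene caddy 212 [426.7 278.3] [50. 50.] 0.096
scene caddy 226 [491.8 283.3] [51. 50.] 0.096
scene caddy 236 [551.4 290.7] [50. 50.] 0.096
side caddy 379 [490.8 289.5] [177.  53.] 0.097
knob 31 [0.5877 0.0774 0.0927]
knob 30 [0.5914 0.081  0.0924]
```

View pics/c2.png

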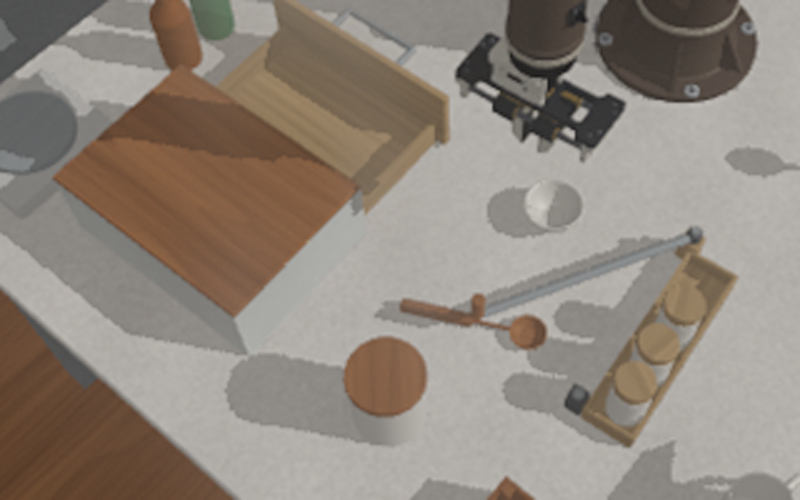

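All three jars stand in pockets 1–3, with crop centres at (633,385), (658,345) and (685,300). The drawer is empty and the keeper still stands out. I'll position closed fingers behind the knob.

Request:
carry_out([
  [4,0.3,0,-0.14,0],
  [8,0.5,0,-0.28,0],
  [12,0.7,0,-0.42,0],
  [14.6,1,-3,-0.56,0],
  [14.6,1,-7,-0.57,0],
  [14.6,1,-11,-0.57,0],
  [14.6,1,-13.5,-0.57,0],
  [14.6,1,-14.4,-0.57,0],
  [14.6,1,-14.4,-0.57,0],
  [14.6,1,-14.4,-0.57,0],
  [14.6,1,-14.4,-0.57,0],
])

```text
clock: 29.65
position: [0.5678, 0.0392, 0.1369]
ee_rot: [0.747, 3.038, 0.021]
force: [0.5, 0.0, 0.3]
width: 0.003
```

Run:
```python
from h import *
o=arm.observe(); p=o["position"]*1000; r=o["ee_rot"]; print(p,o["width"],2*np.degrees(np.arctan2(r[1],r[0]))-90)
H=np.array([308.3,227.3])
for k in np.linspace(-28.2,4.7,13):
    t=np.radians(k); u=np.array([np.cos(t),np.sin(t)]); n=np.array([-u[1],u[0]])
    print(round(k,1),((H+315*u-28*n-p[:2])/10).round(2),round(np.radians(k+28.2),2))
```

```text
[567.82850281  39.23253489 136.889362  ] 0.00253618294140575 62.36052533859589
-28.2 [0.49 1.45] 0.0
-25.5 [1.28 2.74] 0.05
-22.7 [2.02 4.06] 0.1
-20.0 [2.7  5.41] 0.14
-17.2 [3.3 6.8] 0.19
-14.5 [3.84 8.21] 0.24
-11.8 [4.32 9.65] 0.29
-9.0 [ 4.72 11.11] 0.33
-6.3 [ 5.05 12.59] 0.38
-3.5 [ 5.32 14.08] 0.43
-0.8 [ 5.51 15.58] 0.48
2.0 [ 5.62 17.08] 0.53
4.7 [ 5.67 18.6 ] 0.57
```

Request:
carry_out([
  [0.5,1.2,0,0,0],
  [0.9,2,0,0.02,0],
  [1.3,2.7,0,0.05,0],
  [1.7,3.4,0,0.07,0],
  [2,4.1,0,0.1,0],
  [2.7,5.4,0,0.14,0],
  [3.3,6.8,0,0.19,0],
  [3.8,8.2,0,0.24,0],
  [4.3,9.6,0,0.29,0],
  [4.7,11.1,0,0.33,0],
  [5,12.6,0,0.38,0],
  [5.3,14.1,0,0.43,0],
  [5.4,14.8,0,0.45,0],
  [5.5,15.6,0,0.48,0],
  [5.5,15.6,0,0.48,0],
  [5.5,15.6,0,0.48,0],
])

```text
clock: 31.25
position: [0.6228, 0.1949, 0.1368]
ee_rot: [0.005, 3.132, 0.024]
force: [-0.2, -0.5, -0.1]
width: 0.01
```

```bash
cat > k.py <<'E'
from h import *
H=np.array([.3083,.2273])
for n in("scene","side"):
    p,d=snap(n,"k_"+n); W=cloud(n,d); x,y,z=W[...,0],W[...,1],W[...,2]
    # bar centre line: points 0.049<z<0.062, in range from hinge, left of caddy front
    rr=np.hypot(x-H[0],y-H[1]); m=(z>.05)&(z<.062)&(rr>.06)&(rr<.28)&(y<.262)&(y>.1)
    if m.sum()>20: k=np.polyfit(W[m][:,0],W[m][:,1],1); print(n,m.sum(),"bar angle deg",np.degrees(np.arctan(k[0])))
    m=(z>.075)&(z<.1)&(x>.59)&(x<.66)&(y>.17)&(y<.28); print("knob",m.sum(),W[m].mean(0).round(4) if m.any() else "")
E
python3 k.py
```

```text
scene 233 bar angle deg -0.24927252850572276
knob 17 [0.6269 0.2208 0.0879]
side 27 bar angle deg -2.0151445991488734
knob 80 [0.6311 0.2121 0.0904]
```

The knob follows and the bar is at about -0.3°, against 4.7° when shut. I push on slowly through the detent.

Request:
carry_out([
  [0,0.4,0,0.02,0],
  [0.1,0.8,0,0.03,0],
  [0.1,1.2,0,0.05,0],
  [0.1,1.6,0,0.06,0],
  [0.1,2,0,0.07,0],
  [0.1,2.4,0,0.09,0],
  [0.1,2.7,0,0.09,0],
  [0.1,2.9,0,0.09,0],
  [0.1,2.9,0,0.09,0],
])

```text
clock: 32.25
position: [0.6234, 0.2246, 0.1368]
ee_rot: [-0.137, 3.13, 0.026]
force: [0.6, -0.3, -0.2]
width: 0.003
```

Request:
carry_out([
  [0,0.1,0,0,0],
  [0,0.2,0,0,0],
  [0,0.3,0,0,0],
  [0,0.4,0,0,0],
  [0,0.4,0,0,0],
])

```text
clock: 32.75
position: [0.6234, 0.2263, 0.1366]
ee_rot: [-0.135, 3.131, 0.02]
force: [-1.7, -9.2, 3.4]
width: 0.006
```

```bash
python3 k.py
```

```text
scene 238 bar angle deg 4.834976384246325
knob 13 [0.6264 0.2498 0.0884]
knob 78 [0.6312 0.2423 0.0893]
```

Request:
carry_out([
  [0,0.3,0,0,0],
  [0,0.4,0,0,0],
  [0,0.4,0,0,0],
  [0,0.4,0,0,0],
])

```text
clock: 33.25
position: [0.6234, 0.2267, 0.1365]
ee_rot: [-0.131, 3.133, 0.011]
force: [-2.9, -12.0, 8.5]
width: 0.004
```

The bar is against its stop (4.8°, 12 N, no further travel). I back off, rise and head for the drawer handle.

Request:
carry_out([
  [0,-1,0,0,0],
  [0,-3,0,0,0],
  [0,-5,1,0,0],
  [0,-5,5,0,0],
  [0,-5,10,0,0],
  [0,-5,14,0,0],
  [0,-5,14.5,0,0],
])

```text
clock: 33.95
position: [0.6248, 0.1785, 0.2874]
ee_rot: [-0.131, 3.125, 0.017]
force: [0.6, 0.0, -0.5]
width: 0.007
```

Request:
carry_out([
  [-2,-4,0,-0.14,5],
  [-4.5,-8,0,-0.28,5],
  [-7,-12,0,-0.42,5],
  [-9,-16,0,-0.56,5],
  [-11.5,-20,0,-0.7,5],
  [-14,-24,0,-0.84,5],
  [-16,-28,0,-0.98,5],
  [-18.5,-32,0,-1.12,5],
  [-21,-36,0,-1.26,5],
  [-23.5,-40,0,-1.4,5],
  [-26,-44,0,-1.54,5],
  [-28.5,-47.5,0,-1.62,5],
  [-29,-48.5,0,-1.62,5],
  [-29,-48.5,-4,-1.62,5],
  [-29,-48.5,-5,-1.62,5],
  [-29,-48.5,-5,-1.62,5],
  [-29,-48.5,-5,-1.62,5],
])

```text
clock: 35.65
position: [0.3355, -0.3059, 0.238]
ee_rot: [2.168, 2.249, -0.003]
force: [0.1, 0.3, 0.8]
width: 0.544
```

```bash
python3 k.py; python3 jars.py j6
python3 - <<'E'
from h import *
p,d,W=wrist("w6"); o=arm.observe()["position"]; x,y,z=W[...,0],W[...,1],W[...,2]
m=(z>.085)&(z<.108)&(x>.29)&(x<.352)&(y>-.36)&(y<-.25)
b=W[m]; print(o,m.sum(),np.percentile(b,[2,20,50,80,98],axis=0).round(4))
E
```

```text
scene 265 bar angle deg 4.5993063790534725
knob 41 [0.6243 0.2528 0.0914]
side 122 bar angle deg 4.700789923209018
knob 32 [0.6271 0.2561 0.0886]
scene caddy 212 [426.5 278.6] [51. 51.] 0.095
scene caddy 466 [521. 287.] [113.  51.] 0.096
side caddy 382 [487.9 287.3] [183.  51.] 0.097
[ 0.33531959 -0.30656295  0.23822118] 1550 [[ 0.3291 -0.3542  0.0965]
 [ 0.3314 -0.3319  0.0985]
 [ 0.3345 -0.2981  0.0997]
 [ 0.3375 -0.2665  0.1005]
 [ 0.3439 -0.2509  0.1015]]
```

The keeper holds at 4.65° after release. The handle is at x=0.3345, so I descend, grip and push.

Request:
carry_out([
  [-0.1,0,-3,0,5],
  [-0.1,0,-6,0,5],
  [-0.1,0,-9,0,5],
  [-0.1,0,-9.4,0,5],
  [-0.1,0,-9.4,0,5],
  [-0.1,0,-9.4,0,0.5],
  [-0.1,0,-9.4,0,0.5],
  [-0.1,0,-9.4,0,0.5],
  [-0.1,0,-9.4,0,0.5],
  [-0.1,0,-9.4,0,0.5],
  [-0.1,0,-9.4,0,0.5],
], squeeze=20)

```text
clock: 37.0
position: [0.3343, -0.3067, 0.1444]
ee_rot: [2.169, 2.246, -0.004]
force: [-0.9, -0.5, 3.7]
width: 0.1
```

Request:
carry_out([
  [1.5,0,0,0,0.5],
  [3.5,0.1,0,0,0.5],
  [5.5,0.2,0,0,0.5],
  [7.5,0.2,0,0,0.5],
  [9.5,0.3,0,0,0.5],
  [11.5,0.4,0,0,0.5],
  [13.5,0.4,0,0,0.5],
  [15,0.5,0,0,0.5],
  [16,0.5,0,0,0.5],
  [16.6,0.5,0,0,0.5],
  [17,0.6,0,0,0.5],
  [17.3,0.6,0,0,0.5],
  [17.3,0.6,0,0,0.5],
])

```text
clock: 38.3
position: [0.5075, -0.3013, 0.1445]
ee_rot: [2.169, 2.245, -0.004]
force: [-0.1, -5.6, 2.5]
width: 0.098
```

Request:
carry_out([
  [0.3,0,0,0,0.5],
  [0.6,0,0,0,0.5],
  [0.6,0,0,0,0.5],
])

```text
clock: 38.6
position: [0.5139, -0.3012, 0.1445]
ee_rot: [2.168, 2.245, -0.004]
force: [-1.9, -1.7, 3.1]
width: 0.101
```

The drawer is still sliding freely, so it was apparently a little ajar at the start. I continue until it stops.

Request:
carry_out([
  [0.3,0,0,0,0.5],
  [0.6,0,0,0,0.5],
  [0.9,0,0,0,0.5],
  [1.2,0,0,0,0.5],
  [1.2,0,0,0,0.5],
])

```text
clock: 39.1
position: [0.5158, -0.3018, 0.1431]
ee_rot: [2.183, 2.253, -0.025]
force: [-40.5, 2.0, 33.4]
width: 0.106
```

Stop reached; total travel is 0.18 m. I release and rise.

Request:
carry_out([
  [-0.2,0,0,0,0.5],
  [-0.3,0,0,0,4],
  [-0.3,0,0,0,4],
  [-0.3,0,0,0,4],
  [-0.3,0,0,0,4],
  [-0.3,0,3,0,4],
  [-0.3,0,7,0,4],
  [-0.3,0,11,0,4],
  [-0.3,0,15,0,4],
  [-5,0,15,0,4],
  [-10,0,15,0,4],
  [-10,0,15,0,4],
])

```text
clock: 40.3
position: [0.4097, -0.3022, 0.2925]
ee_rot: [2.19, 2.251, -0.032]
force: [0.5, -0.5, 0.5]
width: 0.435
```

```bash
python3 k.py; python3 jars.py j7
python3 - <<'E'
from h import *
S=np.load("s0.npz")
for n,dk in(("scene","da"),("side","db")):
    p,d=snap(n,"end_"+n)
    for t,D in(("before",S[dk]),("now",d)):
        W=cloud(n,D); x,y,z=W[...,0],W[...,1],W[...,2]
        m=(z>.085)&(z<.107)&(x>.45)&(x<.55)&(y>-.35)&(y<-.26); b=W[m]; b=b[b[:,0]<.53]; print(n,t,"handle",len(b),np.median(b,0).round(4))
        for nm,c,r,lo in(("canister",(.745,.065),.08,.115),("bowl",(.38,.05),.07,.02),("oil",(.446,-.557),.05,.05),("vin",(.522,-.552),.04,.05),("mug",(.58,.494),.07,.06)):
            m=(np.hypot(x-c[0],y-c[1])<r)&(z>lo); print(nm,W[m].mean(0).round(3)[:2],end=" ")
        print()
i=cv2.imread('pics/end_scene.png'); cv2.imwrite('pics/end1.png',cv2.resize(i,(800,600),interpolation=cv2.INTER_CUBIC))
E
```

```text
scene 262 bar angle deg 4.837799400774646
knob 43 [0.6241 0.2527 0.0903]
side 126 bar angle deg 4.350427856928779
knob 31 [0.6278 0.2572 0.0902]
scene drawer 117 [ 526.  -302.2] [ 43. 130.] 0.1
scene caddy 211 [425.8 278.2] [50. 51.] 0.096
scene caddy 226 [491.8 283. ] [51. 49.] 0.095
scene caddy 237 [551.8 290.5] [50. 50.] 0.096
side drawer 87 [ 521.4 -298. ] [ 34. 129.] 0.1
side caddy 379 [491.7 288.5] [176.  50.] 0.097
scene before handle 69 [ 0.5038 -0.3066  0.0984]
canister [0.746 0.064] bowl [0.373 0.043] oil [ 0.447 -0.558] vin [ 0.52  -0.552] mug [0.58  0.489] 
scene now handle 66 [ 0.5117 -0.302   0.0985]
canister [0.746 0.064] bowl [0.372 0.043] oil [ 0.447 -0.558] vin [ 0.52  -0.553] mug [0.579 0.489] 
side before handle 58 [ 0.5061 -0.3036  0.1001]
canister [0.751 0.068] bowl [0.376 0.052] oil [ 0.45  -0.555] vin [ 0.529 -0.553] mug [0.584 0.493] 
side now handle 55 [ 0.513  -0.3042  0.098 ]
canister [0.751 0.068] bowl [0.375 0.052] oil [ 0.45  -0.555] vin [ 0.529 -0.553] mug [0.585 0.493]
```

View pics/end1.png

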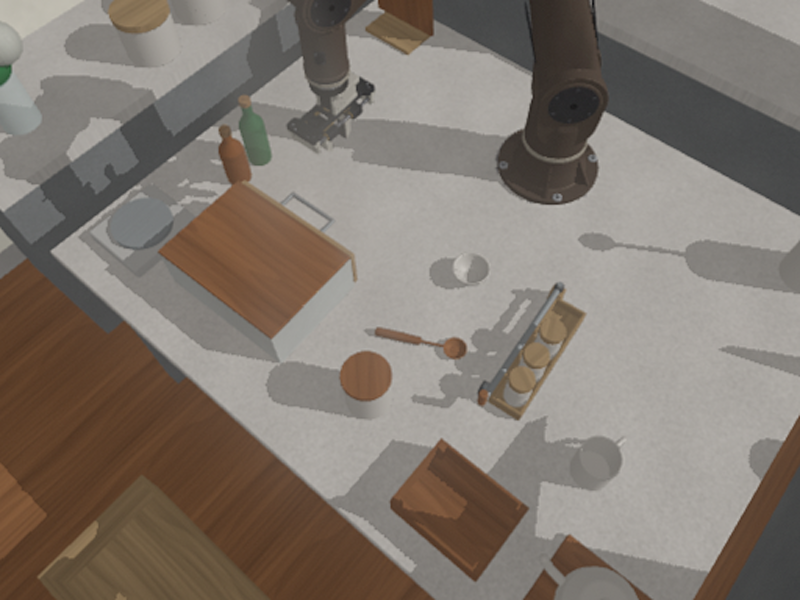

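The end view shows the chest shut, the keeper along the caddy at (520,345) with its knob at (484,397), three jars upright in pockets 1–3, and the bystanders in place. Handing in.

```bash
python3 -c "
from h import *
print(arm.sign_off())"
```

```text
the job is handed in; nothing more can be done
None
```

The job is done and handed in at about 41 s of robot time. I pulled the drawer open about 170 mm and found three jars. I stood them in pockets 1, 2 and 3, swung the keeper shut, and pushed the empty drawer back in.

**Last checks:**
- **Jars:** all three lid tops are about 96 mm above the counter, so the jars are upright on the pocket floor. The pocket 3 jar shifted about 9 mm within its pocket after I placed it but still stands.
- **Keeper:** the bar reads 4.4–4.8° against the caddy's 4.7°, so it is shut. It stopped moving under a 12 N push and stayed put after I let go.
- **Drawer:** it met its stop after about 180 mm of travel. The handle now sits 7–8 mm further in than at the start, so the drawer was probably a little ajar then. The push spiked to about 40 N at the fingers when it hit the stop, right at the 40 N limit, which applies to the arm and gripper body.
- **Bystanders:** the canister, bowl, both bottles and mug measured within 1 mm of where they began. The spoon I checked only by eye in the last picture.
- **Robot:** the arm and gripper are clear of everything.

**Camera disagreement:** the two fixed cameras differed by 3–5 mm, mostly in y. I followed the scene and wrist cameras, which agreed with each other.

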